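# Gauge a tea-light block at the flip-stop fence

## Robot

A 6-joint arm with a two-finger parallel gripper is mounted at the origin on a cart in front of the work surface, level with it; the furniture and walls round the work are solid. World frame = base frame: x ahead of the robot, y to its left, z up, the work surface at z = 0. Lengths are in m, angles in degrees, forces in N, time in s.
With the tool pointing down it reaches from about 0.3 to 0.75 m from the base axis. Payload 8.5 kg.
Tool frame: the origin (TCP) lies at the very end of the fingers, on their centre line; the grasp point (between the pads) lies 19 mm behind it; z points along the fingers, y is the line along which they close (so a half turn about z gives the same grasp; the last joint's range is limited). The gripper opens to 85 mm and grips with 20 to 120 N. Pads are 22 mm wide; open, the fingers measure 114 mm over their backs; the gripper's body (76 mm by 85 mm) begins 54 mm behind the grasp point. The pads swing forward as they close: fully open they stand 13 mm farther back than shut.
Start: joints at [-89.112, 21.807, 74.336, -0, 83.858, -12.336], TCP at [0.126, -0.535, 0.231] pointing down, gripper open.
Joint ranges: [-178.18, 178.18], [-50.72, 133.34], [12.68, 142.11], [-81.47, 261.47], [9.98, 163.14], [-165.26, 165.26]. Speed limits (degrees/s): [136.94, 136.94, 180, 180, 180, 180].

## Interface

Orientations are given as a 3x3 rotation matrix whose columns are the frame's x, y, z axes.
In Python, from rig import env gives the robot as it stands.
- The arm moves only by the tool move_arm, never from a script. Its argument "plan" is a list of rows, each a list of 7 numbers: the turn, a rotation vector about the tool's x, y, z in degrees, then the shift along the tool's x, y, z in cm, then the gripper command: -1 is shut, 1 is fully open, values between are in proportion. In form: [[ax, ay, az, tx, ty, tz, jaw], ...]. A call has 1 to 5 rows; each row is the pose to reach, as a shift and turn from the pose commanded when the call began, along the tool's axes at that moment; what a row does not reach only later rows make up. A row lasts 1/10 s, in which the tool goes at most 50 mm and 8.59 degrees, less where a joint would pass 70% of its speed; a pose out of reach is approached as far as the arm can. A call with a gripper value outside its range is refused whole. The fingers move at their own pace and stop on an object; "squeeze" is the grip in N (left out, the last holds). Time passes only in rows, so rows that repeat a pose let the fingers close. It gives the time, the measured TCP pose, the force, the opening and the grip force at its end, in the units of the state.
- env.observe(): the state, without advancing time (a new reading comes with each control period).
- env.get_image(name): name is "scene" or "top"; returns a dict with "color" (420x560x3 uint8, red, green, blue), "fov_y" (degrees; the focal length in pixels is half the picture's height over the tangent of half this angle, whatever the lens; pixels are square), "cx", "cy" (the principal point, pixels), "distortion" ([k1, k2, p1, p2, k3] as OpenCV has them; the pictures are not rectified), "R" (3x3) and "t" (3): a world point X has camera coordinates R X + t. Camera axes: x right, y down, z forward; pixel columns grow to the right and rows downward; lengths in m; the calibration is good to about 2 mm. A picture is of the moment at which its call begins. There is no depth.
- env.close_job(): hands the job in; it is judged then, once.
Trained networks look in a picture, given as the dict that the camera call returned (one of the last four; its "shot" number tells which), for a name from the list of things; names that differ only in an ending like _2 or _b are one class to them, and where a whole thing is asked for, a point or a joint stands for the part that bears it (a point fixed in the world has none). Each returns a list of dicts, best first, with "conf" (0 to 1); they miss things now and then, are a little off and sometimes report something else, mostly with a low value. They report only what shows in the picture. A call takes as long as a camera call. They do not tell look-alikes from the thing itself.
- env.outline_of(target, picture): "mask" (420x560 bool, what is visible of it) and "bbox" ([centre column, centre row, width, height] in pixels, round what is visible of it).
- env.tip_of(target, picture): "pixel" ([column, row] in pixels: a listed point, or the origin of a listed thing).
The state is a dict: "time_s": time; "q": joint angles; "qvel": joint speeds; "joint_efforts": joint torques, N m; "position": TCP position; "tool_rot": TCP orientation; "ft_force": force on the tool from outside, world axes, zero at the start; "wrist_torque": the same for the moment, N m; "grip_width": finger opening in m; "gripper_force": force on a finger pad.
Only numpy, scipy, OpenCV 4.12 (cv2) and the standard library are available. Lean on these libraries where they do the work, as an engineer would, in place of code of your own. Each camera call takes 0.05 s, during which the arm holds its last target. There are 200 camera calls.

## Task

One of the two wooden tea-light blocks lies in front of the fence: set it to length for marking, using the flip stop that belongs to its size, the one nearer the index strip for the short block and the farther one for the long block. Flip that stop fully down, then lay the block flat and flush along the fence, push its left end up against the stop so that you feel it press, but not hard enough to bend the stop, and flip the stop back up out of the way. Leave the block exactly where it was gauged, and leave the other stop up and the other block and everything else where they are.

Things in the scene. Friction and masses are not known exactly. Their poses are not given: they have to be found in the camera images.
- fence: aluminium fence bar fixed to the table, 370 mm long along its y (y = -0.205 to +0.165), 34 mm thick, 36 mm tall. Origin on the table in the plane of its front face (x = 0, facing the robot); +x to its back, +y to the left along it as the robot sees it, z up. A dark index strip crosses it, its left edge at y = -0.080. It carries two flip stops, leaning up at first
- stop_near (a joint): flip stop nearer the index strip: 0 = fully down on the fence, barring the way; 2.0 (limit) = fully up, leaning back. Starts at 1.8 to 2.0. Friction in the hinge (0.13 N m, 1 to 2 N at the tab; the stop weighs 0.14 kg) holds it where it is left. Over 45 N from the block bends it. Down, its gauging face (right side, towards -y) is at fence y = +0.020, 100 mm from the strip
- stop_far (a joint): flip stop farther from the index strip: 0 = fully down on the fence, barring the way; 2.0 (limit) = fully up, leaning back. Starts at 1.8 to 2.0. Friction in the hinge (0.13 N m, 1 to 2 N at the tab; the stop weighs 0.14 kg) holds it where it is left. Over 45 N from the block bends it. Down, its gauging face (right side, towards -y) is at fence y = +0.100, 180 mm from the strip
- stop_near_tab (a point): centre of the black finger tab at the free end of the nearer stop, 107 mm from the hinge axis; moves with the stop. Tab 20 mm wide along the hinge axis, 14 thick, 44 long (20 beyond this point). Stop down: arm level, tab 64 mm above the table and 85 before the fence face; a steel tongue hangs from the arm 6 to 46 mm before the face, down to 6 above the table. Axes: x from tab to hinge, y along the hinge
- stop_far_tab (a point): centre of the black finger tab at the free end of the farther stop, 107 mm from the hinge axis; moves with the stop. Tab 20 mm wide along the hinge axis, 14 thick, 44 long (20 beyond this point). Stop down: arm level, tab 64 mm above the table and 85 before the fence face; a steel tongue hangs from the arm 6 to 46 mm before the face, down to 6 above the table. Axes: x from tab to hinge, y along the hinge
- stop_near_hinge (a point): middle of the hinge axis of the nearer stop, 22 mm behind the fence's front face, 64 mm above the table, 10 mm left of the gauging face; the axis runs along y (the fence's y). From joint value 0 (arm level, pointing to the robot) the tab rises on a circle of 107 mm about it, up and past the vertical
- stop_far_hinge (a point): middle of the hinge axis of the farther stop, 22 mm behind the fence's front face, 64 mm above the table, 10 mm left of the gauging face; the axis runs along y (the fence's y). From joint value 0 (arm level, pointing to the robot) the tab rises on a circle of 107 mm about it, up and past the vertical
- short_block_mid (a point): centre (half-way up) of the short pale wooden block, 100 mm long (y), 50 wide (x), 36 tall (z), two tea-light cups in its top, about 0.15 kg; lies flat, either end may go to the stop. Gauged, its centre is at fence x = -0.025, y = -0.030. The block to gauge lies before the right half of the fence, roughly parallel to it; the other far left, over 250 mm from the fence's origin
- long_block_mid (a point): centre (half-way up) of the long pale wooden block, 180 mm long (y), 50 wide (x), 36 tall (z), three tea-light cups in its top, about 0.25 kg; lies flat, either end may go to the stop. Gauged, its centre is at fence x = -0.025, y = +0.010. The block to gauge lies before the right half of the fence, roughly parallel to it; the other far left, over 250 mm from the fence's origin
- jar_right_mid (a point): centre of an amber jar with black lid, 68 mm across, 78 mm tall, standing loose to the right of the fence; bystander
- jar_back_mid (a point): centre of an amber jar with black lid, 68 mm across, 78 mm tall, standing loose behind the fence; bystander
- wick_tin_mid (a point): centre of a round grey tin, 68 mm across, 36 mm tall, loose behind the fence; bystander
- label_roll_mid (a point): centre of a roll of labels lying flat, 66 mm across, 30 mm tall, loose behind the fence to the left; bystander
Mind the look-alikes: they are no part of the job. Leave any orange or pink look-alike of the part that bears short_block_mid alone.

How it is judged (in metres and radians):
On the way, in this order (a step that is already met when the one before it is completed fails the run):
1. the stop that belongs to the block in front of the fence is fully down (joint under 0.05 rad), the other stop is up (over 1.4 rad) (((horizontal distance between short_block_mid and fence below 0.23 m and horizontal distance between long_block_mid and fence above 0.23 m and distance of long_block_mid from where it was at the start of the episode below 0.03 m and value of joint stop_near below 0.05 rad and value of joint stop_far above 1.4 rad) or (horizontal distance between long_block_mid and fence below 0.23 m and horizontal distance between short_block_mid and fence above 0.23 m and distance of short_block_mid from where it was at the start of the episode below 0.03 m and value of joint stop_far below 0.05 rad and value of joint stop_near above 1.4 rad))), for 0.2 s.
2. the block is pressed by more than 1.5 N against the lowered stop, its centre within 6 mm of the gauged place along the fence, the other stop still up (((horizontal distance between short_block_mid and fence below 0.23 m and horizontal distance between long_block_mid and fence above 0.23 m and distance of long_block_mid from where it was at the start of the episode below 0.03 m and value of joint stop_near below 0.06 rad and value of joint stop_far above 1.4 rad and contact force between short_block and stop_near above 1.5 N and y of short_block_mid in the frame of fence between -0.036 and -0.024 m) or (horizontal distance between long_block_mid and fence below 0.23 m and horizontal distance between short_block_mid and fence above 0.23 m and distance of short_block_mid from where it was at the start of the episode below 0.03 m and value of joint stop_far below 0.06 rad and value of joint stop_near above 1.4 rad and contact force between long_block and stop_far above 1.5 N and y of long_block_mid in the frame of fence between 0.004 and 0.016 m))), for 0.2 s.
At the end, for the whole second after the job is handed in: Both stops up (over 1.4 rad) and still; the block from before the fence flat, still and gauged: centre within 4 mm along and across the fence, parallel within 0.03 rad; the other block, jars, tin and roll within 30 mm of their starts (((horizontal distance between short_block_mid and fence below 0.23 m and horizontal distance between long_block_mid and fence above 0.23 m and distance of long_block_mid from where it was at the start of the episode below 0.03 m and value of joint each of stop_near, stop_far above 1.4 rad and velocity of joint stop_near between -0.2 and 0.2 rad/s and linear speed of short_block below 0.01 m/s and height (world z) of short_block_mid below 0.022 m and x of short_block_mid in the frame of fence between -0.029 and -0.021 m and y of short_block_mid in the frame of fence between -0.034 and -0.026 m and angle between the y axis of short_block_mid and the y axis of fence, either way round below 0.03 rad) or (horizontal distance between long_block_mid and fence below 0.23 m and horizontal distance between short_block_mid and fence above 0.23 m and distance of short_block_mid from where it was at the start of the episode below 0.03 m and value of joint each of stop_far, stop_near above 1.4 rad and velocity of joint stop_far between -0.2 and 0.2 rad/s and linear speed of long_block below 0.01 m/s and height (world z) of long_block_mid below 0.022 m and x of long_block_mid in the frame of fence between -0.029 and -0.021 m and y of long_block_mid in the frame of fence between 0.006 and 0.014 m and angle between the y axis of long_block_mid and the y axis of fence, either way round below 0.03 rad)) and distance of each of jar_right_mid, jar_back_mid, wick_tin_mid, label_roll_mid from where it was at the start of the episode below 0.03 m); the robot touches nothing.
It fails at once if a block is pushed against a stop hard enough to bend it (over 45 N) (contact force between any of short_block, long_block and stop_near above 45 N or contact force between any of short_block, long_block and stop_far above 45 N).
It fails at once if a bystander (jar, tin or roll) is pushed more than 40 mm from its place (distance of any of jar_right_mid, jar_back_mid, wick_tin_mid, label_roll_mid from where it was at the start of the episode above 0.04 m).
It also fails if it takes over 72 s, if anything falls off the work surface, if the arm or the gripper's body presses on something with over 40 N, if the wrist force passes 120 N, or if a joint passes its speed limit or range.

## Working session

There is one attempt and no reset: what is moved stays moved. The work goes in short steps, Python scripts to look and compute and a tool call to move; the robot and the scene stay as the last step left them, time stands still between calls to the robot, and variables do not carry over. Pictures are saved under pics/ and viewed, at most 11 in all, crops included, and the job is handed in when it is done.

Besides the shell and the picture viewer there is one more tool, called after "Request:" in YAML: its name, and indented under it one key for each argument. move_arm: Moves the arm, as the interface text tells. Its arguments: {"type":"object","properties":{"plan":{"type":"array"},"squeeze":{"type":"number"}},"required":["plan"]}

```bash
mkdir -p pics; ls; cat > h.py <<'E'
import numpy as np, cv2
from rig import env
def K(p):
    f=210/np.tan(np.radians(p["fov_y"])/2)
    return np.array([[f,0,p["cx"]],[0,f,p["cy"]],[0,0,1]])
def ray(p,uv):
    n=cv2.undistortPoints(np.array([[uv]],float),K(p),np.array(p["distortion"],float))[0,0]
    R=np.array(p["R"]);t=np.array(p["t"])
    return -R.T@t, R.T@np.array([n[0],n[1],1])
def atz(p,uv,z):
    c,d=ray(p,uv); return c+d*(z-c[2])/d[2]
def proj(p,X):
    return cv2.projectPoints(np.array(X,float).reshape(-1,1,3),cv2.Rodrigues(np.array(p["R"],float))[0],np.array(p["t"],float),K(p),np.array(p["distortion"],float))[0][:,0]
def tri(l):
    A=np.zeros((3,3));b=np.zeros(3)
    for p,uv in l:
        c,d=ray(p,uv);d=d/np.linalg.norm(d);M=np.eye(3)-np.outer(d,d);A+=M;b+=M@c
    X=np.linalg.solve(A,b); return X,[np.linalg.norm(proj(p,X)[0]-uv) for p,uv in l]
E
cat > a.py <<'E'
from h import *
np.set_printoptions(precision=4,suppress=True)
ps=[env.get_image(n) for n in("scene","top")]
for p,n in zip(ps,("scene","top")):
    cv2.imwrite(f"pics/{n}0.png",p["color"][:,:,::-1])
for t in "fence stop_near_tab stop_far_tab stop_near_hinge stop_far_hinge short_block_mid long_block_mid jar_right_mid jar_back_mid wick_tin_mid label_roll_mid".split():
    r=[env.tip_of(t,p) for p in ps]
    print(t,[[(np.round(d["pixel"]),round(d["conf"],2)) for d in x[:3]] for x in r])
    if r[0] and r[1]: print("   ",*tri([(p,np.array(x[0]["pixel"],float)) for p,x in zip(ps,r)]))
o=env.observe();print(o["position"],o["tool_rot"],o["ft_force"],o["time_s"])
E
python3 a.py
```

```text
pics
fence [[(array([296., 229.]), 0.6)], [(array([285., 186.]), 0.78), (array([276., 152.]), 0.25)]]
    [ 0.6157 -0.0629 -0.0121] [np.float64(2.1257965421733522), np.float64(2.4848505201610522)]
stop_near_tab [[], [(array([274., 149.]), 0.71)]]
stop_far_tab [[(array([284., 165.]), 0.93), (array([350., 285.]), 0.74), (array([311., 188.]), 0.71)], [(array([241., 162.]), 0.61)]]
    [0.6592 0.0488 0.1597] [np.float64(0.5414291151173712), np.float64(0.7125040835660499)]
stop_near_hinge [[(array([293., 203.]), 0.74)], [(array([274., 176.]), 0.94)]]
    [ 0.6347 -0.0314  0.0671] [np.float64(0.879459926918304), np.float64(1.0747782297824158)]
stop_far_hinge [[(array([281., 193.]), 0.78)], [(array([240., 172.]), 0.63), (array([330., 227.]), 0.39), (array([274., 175.]), 0.19)]]
    [0.6498 0.0579 0.0505] [np.float64(1.1421924376147101), np.float64(1.4423971059982006)]
short_block_mid [[(array([287., 257.]), 0.88), (array([275., 293.]), 0.87)], [(array([314., 272.]), 0.96), (array([329., 225.]), 0.71), (array([368., 266.]), 0.57)]]
    [ 0.4294 -0.1702  0.0411] [np.float64(22.679265721864745
[... 227 characters left out ...]
loat64(0.05841938307090198), np.float64(0.058763916653055685)]
jar_back_mid [[(array([312., 185.]), 0.9)], [(array([251., 125.]), 0.7)]]
    [0.7681 0.0331 0.0523] [np.float64(0.8483320718616063), np.float64(1.092588406398796)]
wick_tin_mid [[(array([299., 180.]), 0.48)], [(array([215., 124.]), 0.61)]]
    [0.7819 0.13   0.0194] [np.float64(0.795173412644486), np.float64(1.050112216559403)]
label_roll_mid [[(array([260., 168.]), 0.64)], [(array([167., 146.]), 0.71)]]
    [0.7152 0.263  0.0342] [np.float64(1.812595766273195), np.float64(2.4853702754223064)]
[ 0.1258 -0.5354  0.2313] [[ 0.9735  0.2287  0.    ]
 [ 0.2287 -0.9735  0.    ]
 [ 0.     -0.     -1.    ]] [-0.7394  0.3809  0.5779] 1.2
```

View pics/top0.png

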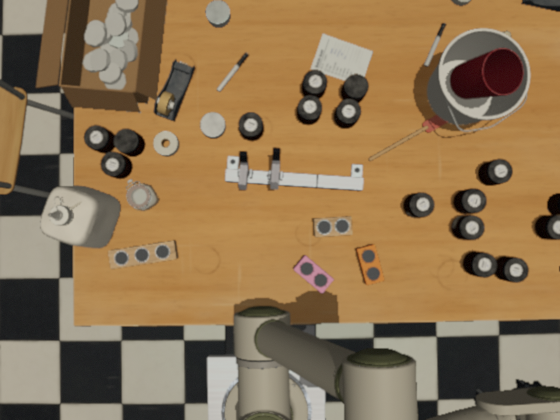

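View pics/scene0.png

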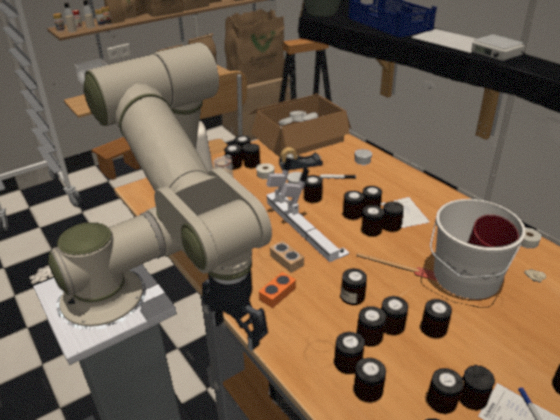

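The top view shows the pale short block at about (333,227), so it is the one to gauge with the near stop, hinge about (274,176). The long block is at (142,254), with pink and orange look-alikes at (314,272) and (369,265). In the scene view the pale block is at (287,257). Next I refine the fence and block poses.

```bash
cat > b.py <<'E'
from h import *
np.set_printoptions(precision=4,suppress=True)
from scipy.optimize import least_squares
p=env.get_image("top");s=env.get_image("scene")
def rect(m,z):
    c=max(cv2.findContours(m.astype(np.uint8),0,1)[0],key=len)[:,0].astype(float)
    w=np.array([atz(p,u,z)[:2] for u in c]);r=cv2.minAreaRect(w.astype(np.float32)*1000);return r,cv2.boxPoints(r)
for t,z in(("fence",.036),("short_block_mid",.036),("long_block_mid",.036)):
    for d in env.outline_of(t,p)[:4]: print(t,d["conf"],np.round(d["bbox"]),d["mask"].sum(),*rect(d["mask"],z))
for n in("near","far"):
  for e,z in(("hinge",.064),("tab",.164)):
    for d in env.tip_of(f"stop_{n}_{e}",p)[:2]: print(n,e,d["conf"],np.round(d["pixel"]),atz(p,d["pixel"],z))
print([ (d["pixel"],d["conf"],atz(s,d["pixel"],.018)) for d in env.tip_of("short_block_mid",s)])
print([ (d["pixel"],d["conf"],atz(p,d["pixel"],.018)) for d in env.tip_of("short_block_mid",p)])
c=p["color"][130:250,210:390,::-1];c=cv2.resize(c,None,fx=4.4,fy=4.4,interpolation=2)
cv2.imwrite("pics/topc.png",c)
E
python3 b.py
```

```text
fence 0.76 [296. 171. 138.  46.] 2543 ((653.3950805664062, -82.20497131347656), (364.1459045410156, 111.08804321289062), 88.65653228759766) [[ 593.5975 -262.9256]
 [ 704.655  -265.5302]
 [ 713.1927   98.5157]
 [ 602.1352  101.1202]]
short_block_mid 0.91 [369. 264.  27.  39.] 816 ((395.9173583984375, -281.1174011230469), (103.95738983154297, 59.29924774169922), 12.21377182006836) [[ 338.8425 -263.1355]
 [ 351.3879 -321.0925]
 [ 452.9922 -299.0993]
 [ 440.4468 -241.1423]]
short_block_mid 0.82 [313. 275.  39.  40.] 769 ((373.4451599121094, -126.74569702148438), (104.13130187988281, 52.971195220947266), 49.424381256103516) [[ 319.4619 -149.0645]
 [ 359.6961 -183.5197]
 [ 427.4284 -104.4269]
 [ 387.1942  -69.9717]]
short_block_mid 0.8 [332. 227.  41.  22.] 749 ((499.0413513183594, -181.0834503173828), (101.33180236816406, 53.18993377685547), 89.19534301757812) [[ 471.7375 -231.3709]
 [ 524.9221 -232.1178]
 [ 526.3452 -130.796 ]
 [ 473.1606 -130.0491]]
long_block_mid 0.68 [143. 255.  72.  31.] 1303 ((429.3560485839844, 325.0921630859375), (50.117332458496094, 188.09066772460938), 8.022708892822266) [[391.4171 414.7198]
 [417.6681 228.4699]
 [467.295  235.4646]
 [441.044  421.7144]]
near hinge 0.74 [273. 177.] [ 0.63   -0.0256  0.064 ]
near hinge 0.4 [212. 124.] [0.7721 0.1321 0.064 ]
near tab 0.67 [273. 154.] [ 0.6777 -0.029   0.164 ]
far hinge 0.96 [241. 170.] [0.65   0.0577 0.064 ]
far hinge 0.73 [332. 226.] [ 0.5001 -0.1776  0.064 ]
far tab 0.69 [244. 156.] [0.6717 0.0427 0.164 ]
[([275.2, 292.1], 0.96, array([ 0.3832, -0.2889,  0.018 ])), ([288.4, 252.6], 0.92, array([ 0.5108, -0.1761,  0.018 ]))]
[([313.6, 273.2], 0.94, array([ 0.373 , -0.1311,  0.018 ])), ([365.2, 265.4], 0.91, array([ 0.3919, -0.2702,  0.018 ])), ([331.2, 224.6], 0.74, array([ 0.5028, -0.1807,  0.018 ]))]
```

View pics/topc.png

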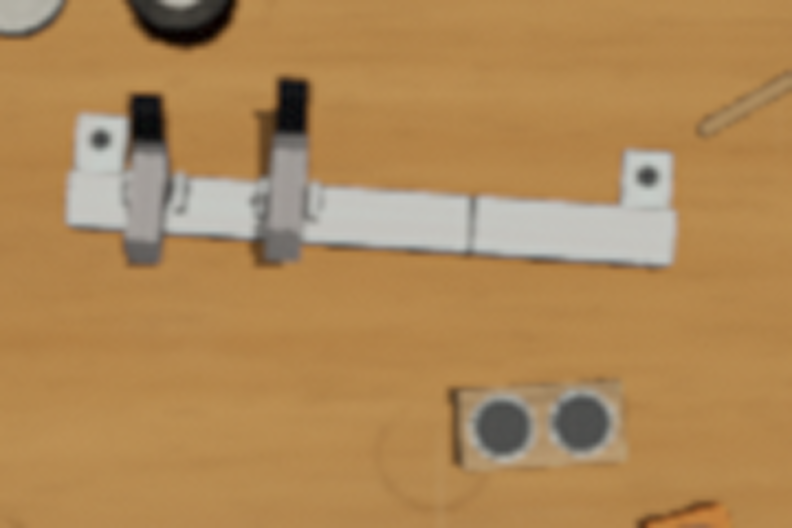

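The crop shows the fence top with front corners at (67,227) and (673,265) and the strip's left edge near (470,252). The near stop is at x≈285 with its tab at (293,95). The block's top corners are about (460,388), (618,381), (626,460) and (463,468).

```bash
cat > c.py <<'E'
from h import *
np.set_printoptions(precision=4,suppress=True)
p=env.get_image("top")
f=lambda u,z:atz(p,(np.array(u)+.5)/4.4-.5+[210,130],z)[:2]
L,R,LB,RB,S=[f(u,.036) for u in((67,227),(673,265),(70,170),(675,212),(470,253))]
print("fence corners",L,R,LB,RB,"len",np.linalg.norm(L-R),np.linalg.norm(LB-RB),np.linalg.norm(L-LB),"strip",S)
th=[np.arctan2(*(l-r)[::-1])-np.pi/2 for l,r in((L,R),(LB,RB))];th=np.mean(th);print("yaw",np.degrees(th))
Rm=np.array([[np.cos(th),-np.sin(th)],[np.sin(th),np.cos(th)]])
O=np.mean([a-Rm@b for a,b in((L,[0,.165]),(R,[0,-.205]),(LB,[.034,.165]),(RB,[.034,-.205]))],0)
print("origin",O,"strip y",(Rm.T@(S-O)))
B=[f(u,.036) for u in((460,388),(618,381),(626,460),(463,468))]
c=np.mean(B,0);d=(B[0]-B[1]+B[3]-B[2]);print("block",c,"in fence",Rm.T@(c-O),"yaw",np.degrees(np.arctan2(d[1],d[0]))-90,B)
for n,y in(("near",.03),("far",.11)):
    for a in(1.8,2.0):
        X=np.array([.022-.107*np.cos(a),y]);w=O+Rm@X; print(n,a,"tab",w,.064+.107*np.sin(a),(proj(p,[*w,.064+.107*np.sin(a)])[0]-[210,130]+.5)*4.4-.5)
np.savez("fence",O=O,R=Rm)
E
python3 c.py
```

```text
fence corners [0.6227 0.1033] [ 0.5943 -0.2645] [0.6575 0.1011] [ 0.6266 -0.2664] len 0.36883635489873656 0.3688193443454487 0.03485377298369813 strip [ 0.6033 -0.1414]
yaw -4.610557434359416
origin [ 0.6099 -0.0603] strip y [-0.0001 -0.0813]
block [ 0.4989 -0.183 ] in fence [-0.1008 -0.1312] yaw 1.8607403416123276 [array([ 0.5215, -0.1339]), array([ 0.5244, -0.2297]), array([ 0.4766, -0.2336]), array([ 0.4732, -0.1349])]
near 1.8 tab [ 0.6585 -0.0341] 0.16820169650396688 [290.3458 138.9026]
near 2.0 tab [ 0.6786 -0.0358] 0.16129482467034795 [292.868  104.3363]
far 1.8 tab [0.6649 0.0456] 0.16820169650396688 [146.2076 129.4931]
far 2.0 tab [0.6851 0.044 ] 0.16129482467034795 [149.5895  95.0152]
```

Request:
move_arm:
  plan:
    - [0,0,17.8,69.9,-34.5,-1,-1]
    - [0,0,17.8,69.9,-34.5,-1,-1]
    - [0,0,17.8,69.9,-34.5,-1,-1]
    - [0,0,17.8,69.9,-34.5,-1,-1]
    - [0,0,17.8,69.9,-34.5,-1,-1]
  squeeze: 40

```text
time_s: 2.3
position: [0.3168, -0.3778, 0.2347]
tool_rot: [[0.997, -0.08, 0.0], [-0.08, -0.997, -0.0], [0.0, 0.0, -1.0]]
ft_force: [0.9, -0.5, 0.2]
grip_width: 0.0125
gripper_force: 0.0
```

```bash
cat > g.py <<'E'
import sys
from h import *
np.set_printoptions(precision=3,suppress=True)
F=np.load("fence.npz");O,R2=F["O"],F["R"]
o=env.observe();T=np.array(o["tool_rot"]);P=np.array(o["position"])
R=np.eye(3);R[:2,:2]=R2
pf=R.T@(P-[*O,0])
print("t",o["time_s"],"fence pos mm",pf*1000,"F(fence)",R.T@np.array(o["ft_force"]),"grip",o["grip_width"],o["gripper_force"])
G=R@np.diag([1,-1,-1.])
print("turn deg",np.degrees(cv2.Rodrigues(T.T@G)[0].ravel()))
if len(sys.argv)>3: print("shift cm",T.T@R@(np.array(sys.argv[1:4],float)/1000-pf)*100)
E
python3 g.py 115 30 240
```

```text
t 2.3 fence pos mm [-266.68  -340.038  234.699] F(fence) [ 0.961 -0.447  0.161] grip 0.01245905685752199 0.0
turn deg [ 0.022 -0.015  0.012]
shift cm [ 38.176 -36.996  -0.534]
```

Aligned; tool axes are now fence x, −y, −z.

Request:
move_arm:
  plan:
    - [0,0,0,38.2,-37,-0.5,-1]
    - [0,0,0,38.2,-37,-0.5,-1]
    - [0,0,0,38.2,-37,-0.5,-1]
    - [0,0,0,38.2,-37,-0.5,-1]
    - [0,0,0,38.2,-37,-0.5,-1]

```text
time_s: 2.8
position: [0.5098, -0.2185, 0.237]
tool_rot: [[0.997, -0.08, 0.0], [-0.08, -0.997, -0.0], [0.0, 0.0, -1.0]]
ft_force: [0.3, -1.1, 0.1]
grip_width: -0.0006
gripper_force: 0.0
```

```bash
python3 g.py 115 30 240
```

```text
t 2.8 fence pos mm [ -87.07  -165.772  237.028] F(fence) [ 0.397 -1.075  0.136] grip -0.0005831171699810764 0.0
turn deg [ 0.015 -0.017  0.04 ]
shift cm [ 20.221 -19.563  -0.296]
```

Request:
move_arm:
  plan:
    - [0,0,0,20.2,-19.5,-0.3,-1]
    - [0,0,0,20.2,-19.5,-0.3,-1]
    - [0,0,0,20.2,-19.5,-0.3,-1]
    - [0,0,0,20.2,-19.5,-0.3,-1]
    - [0,0,0,20.2,-19.5,-0.3,-1]

```text
time_s: 3.3
position: [0.7028, -0.0598, 0.2395]
tool_rot: [[0.997, -0.08, 0.0], [-0.08, -0.997, -0.0], [0.0, 0.0, -1.0]]
ft_force: [0.3, -1.0, 0.4]
grip_width: -0.0002
gripper_force: 0.0
```

```bash
python3 g.py 115 30 150
```

```text
t 3.3 fence pos mm [ 92.575   7.945 239.532] F(fence) [ 0.386 -0.923  0.449] grip -0.0002481920238428977 0.0
turn deg [ 0.006 -0.007  0.038]
shift cm [ 2.243 -2.205  8.953]
```

Request:
move_arm:
  plan:
    - [0,0,0,2.3,-2.2,1,-1]
    - [0,0,0,2.3,-2.2,5,-1]
    - [0,0,0,2.3,-2.2,9,-1]
    - [0,0,0,2.3,-2.2,9,-1]

```text
time_s: 3.7
position: [0.7239, -0.0407, 0.143]
tool_rot: [[0.997, -0.079, -0.012], [-0.079, -0.997, 0.003], [-0.012, -0.002, -1.0]]
ft_force: [-0.3, 0.6, -0.6]
grip_width: 0.0
gripper_force: 0.0
```

```bash
python3 g.py 28 30 150
```

```text
t 3.7 fence pos mm [112.057  28.755 143.016] F(fence) [-0.309  0.532 -0.603] grip 3.338813254753637e-05 0.0
turn deg [-0.092  0.68   0.051]
shift cm [-8.413 -0.133 -0.598]
```

Request:
move_arm:
  plan:
    - [0,0,0,-4,0,0,-1]
    - [0,0,0,-7.5,0,0,-1]
    - [0,0,0,-10.8,0,0,-1]
    - [0,0,0,-14.3,0,1.3,-1]
    - [0,0,0,-14.3,0,1.3,-1]

```text
time_s: 4.2
position: [0.5795, -0.0293, 0.1372]
tool_rot: [[0.997, -0.08, -0.004], [-0.08, -0.997, 0.001], [-0.004, -0.001, -1.0]]
ft_force: [0.1, -0.4, 0.9]
grip_width: -0.0001
gripper_force: 0.0
```

```bash
python3 g.py -56 30 109
python3 - <<'E'
from h import *
p=env.get_image("top")
cv2.imwrite("pics/t2.png",cv2.resize(p["color"][110:260,200:400,::-1],None,fx=4,fy=4,interpolation=2))
E
```

```text
t 4.2 fence pos mm [-32.784  28.508 137.186] F(fence) [ 0.095 -0.408  0.866] grip -0.00012886885050041405 0.0
turn deg [-0.038  0.244  0.019]
shift cm [-2.31  -0.148  2.829]
```

View pics/t2.png

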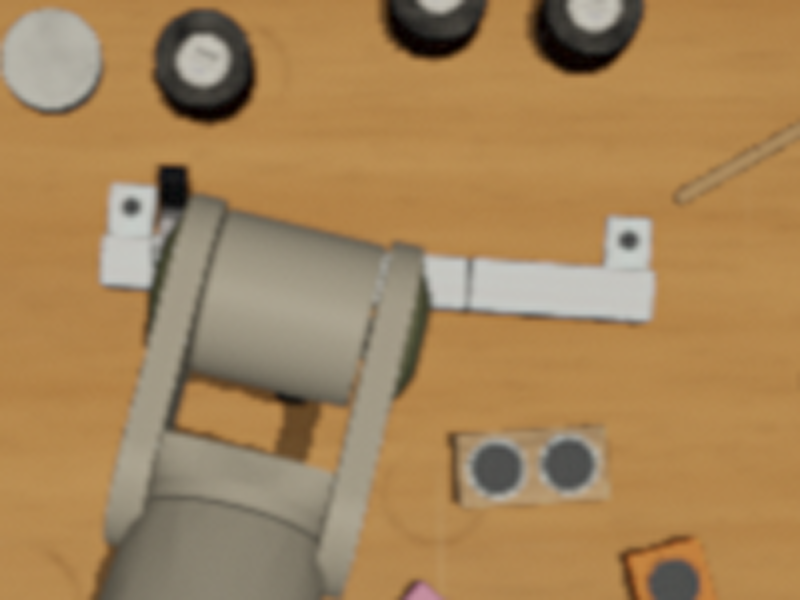

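The far stop's tab is still up at (173,185). The wrist hides the near stop, whose tab edge shows at about (290,398). I continue down.

Request:
move_arm:
  plan:
    - [0,0,0,-1.4,0,1.4,-1]
    - [0,0,0,-2.8,0,2.8,-1]
    - [0,0,0,-4.3,0,5.5,-1]
    - [0,0,0,-4.7,0,6.1,-1]
    - [0,0,0,-4.7,0,6.1,-1]

```text
time_s: 4.75
position: [0.5379, -0.0266, 0.0762]
tool_rot: [[0.997, -0.08, 0.001], [-0.08, -0.997, -0.0], [0.001, 0.0, -1.0]]
ft_force: [0.3, 0.6, 0.6]
grip_width: -0.0003
gripper_force: 0.0
```

```bash
python3 g.py -75 30 70
```

```text
t 4.75 fence pos mm [-74.443  27.798  76.192] F(fence) [0.257 0.614 0.56 ] grip -0.00027739239474042487 0.0
turn deg [ 0.006 -0.042  0.017]
shift cm [-0.056 -0.22   0.619]
```

Request:
move_arm:
  plan:
    - [0,0,0,0,0,0.3,-1]
    - [0,0,0,0,0,0.5,-1]
    - [0,0,0,0,0,0.5,-1]

```text
time_s: 5.05
position: [0.5378, -0.0265, 0.0711]
tool_rot: [[0.997, -0.08, 0.002], [-0.08, -0.997, -0.0], [0.002, 0.0, -1.0]]
ft_force: [1.2, -0.4, 1.3]
grip_width: -0.0
gripper_force: 0.4
```

Request:
move_arm:
  plan:
    - [0,0,0,0,0,0.2,-1]
    - [0,0,0,0,0,0.2,-1]

```text
time_s: 5.25
position: [0.5378, -0.0265, 0.0707]
tool_rot: [[0.997, -0.08, 0.003], [-0.08, -0.997, -0.001], [0.003, 0.001, -1.0]]
ft_force: [-2.8, 0.9, 16.7]
grip_width: 0.0001
gripper_force: 8.6
```

The reaction of 17 N at z = 71 mm means the near stop is fully down. I go to the front of the block next.

Request:
move_arm:
  plan:
    - [0,0,0,0,0,-3,-1]
    - [0,0,0,-8.5,16.1,-3,-1]
    - [0,0,0,-8.5,16.1,-3,-1]
    - [0,0,0,-8.5,16.1,-3,-1]
    - [0,0,0,-8.5,16.1,-3,-1]

```text
time_s: 5.75
position: [0.4379, -0.1821, 0.0989]
tool_rot: [[0.997, -0.081, 0.0], [-0.081, -0.997, -0.0], [0.0, 0.0, -1.0]]
ft_force: [0.3, -0.1, 0.4]
grip_width: 0.0002
gripper_force: 0.0
```

```bash
cat > d.py <<'E'
import sys
from h import *
np.set_printoptions(precision=4,suppress=True)
F=np.load("fence.npz");O,R=F["O"],F["R"]
p=env.get_image("top");s=env.get_image("scene")
for nm,c in(("top",p),("scene",s)):
    for d in env.tip_of("short_block_mid",c)+env.tip_of("stop_near_tab",c)[:2]:
        z=.018; X=atz(c,d["pixel"],z); print(nm,d["conf"],np.round(d["pixel"]),"fence",R.T@(X[:2]-O))
cv2.imwrite(f"pics/{sys.argv[1]}.png",cv2.resize(p["color"][130:260,210:390,::-1],None,fx=4.4,fy=4.4,interpolation=2))
E
python3 d.py t3; python3 g.py -160 -131 12
```

```text
top 0.77 [331. 224.] fence [-0.0965 -0.1285]
top 0.63 [366. 262.] fence [-0.1909 -0.2285]
top 0.46 [316. 272.] fence [-0.2276 -0.0962]
top 0.59 [272. 215.] fence [-0.0825  0.0337]
scene 0.91 [278. 291.] fence [-0.198  -0.2452]
scene 0.66 [286. 255.] fence [-0.1016 -0.1277]
scene 0.58 [237. 261.] fence [-0.2349 -0.0763]
scene 0.27 [310. 187.] fence [0.1657 0.1405]
scene 0.59 [354. 282.] fence [-0.0032 -0.3279]
scene 0.56 [281. 190.] fence [0.0691 0.1794]
t 6.05 fence pos mm [-160.096 -132.253   98.602] F(fence) [0.326 0.975 0.442] grip -7.287992303547579e-05 0.0
turn deg [-0.007 -0.008  0.086]
shift cm [ 0.008 -0.124  8.66 ]
```

View pics/t3.png

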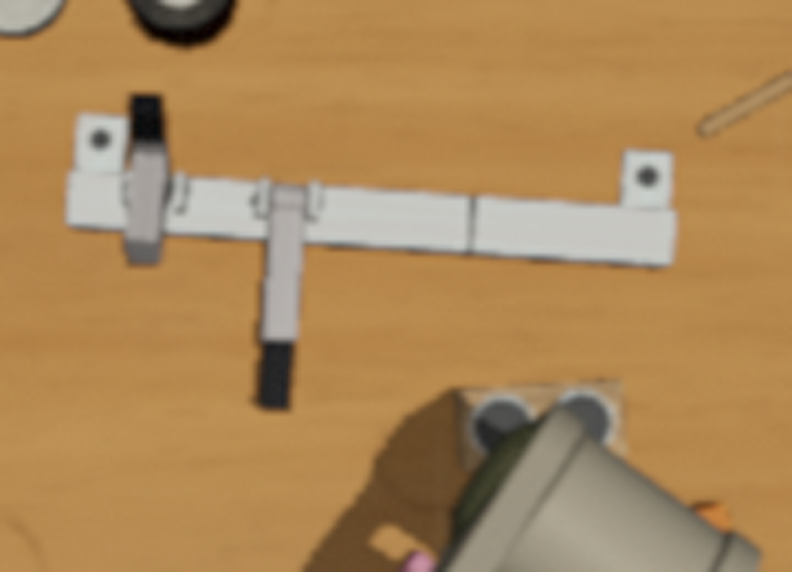

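The near stop is down, with its tab at (275,375). The far stop is still up and the block is unmoved at about (540,425). I lower the fingers and push the block towards the fence.

Request:
move_arm:
  plan:
    - [0,0,0,0,0,4,-1]
    - [0,0,0,0,-0.1,8.4,-1]
    - [0,0,0,0,-0.1,8.4,-1]

```text
time_s: 6.35
position: [0.4377, -0.1764, 0.0109]
tool_rot: [[0.997, -0.078, -0.007], [-0.078, -0.997, 0.006], [-0.008, -0.005, -1.0]]
ft_force: [-0.2, 0.4, 0.4]
grip_width: 0.0001
gripper_force: 0.0
```

Request:
move_arm:
  plan:
    - [0,0,0,2,0,0,-1]
    - [0,0,0,4,0,0,-1]
    - [0,0,0,6,0,0,-1]
    - [0,0,0,7.5,0,0,-1]
    - [0,0,0,9,0,0,-1]

```text
time_s: 6.85
position: [0.5304, -0.1854, 0.0167]
tool_rot: [[0.997, -0.078, 0.001], [-0.078, -0.997, -0.001], [0.001, 0.001, -1.0]]
ft_force: [-1.0, -0.3, -0.5]
grip_width: 0.0
gripper_force: 0.5
```

```bash
python3 g.py -61 -131 15; python3 d.py t4
```

```text
t 6.85 fence pos mm [ -69.175 -131.074   16.696] F(fence) [-0.993 -0.338 -0.479] grip 3.158525421954164e-05 0.5454211356845917
turn deg [ 0.033 -0.053  0.131]
shift cm [ 0.817 -0.006  0.17 ]
top 0.69 [366. 265.] fence [-0.1984 -0.229 ]
top 0.68 [268. 214.] fence [-0.0785  0.0421]
scene 0.89 [238. 264.] fence [-0.2409 -0.0893]
scene 0.77 [274. 292.] fence [-0.2095 -0.244 ]
scene 0.58 [307. 249.] fence [-0.0339 -0.1381]
scene 0.52 [262. 216.] fence [-0.0611  0.0821]
scene 0.21 [281. 191.] fence [0.0661 0.1751]
```

Slowly press flush.

Request:
move_arm:
  plan:
    - [0,0,0,0.4,0,0,-1]
    - [0,0,0,0.7,0,0,-1]
    - [0,0,0,0.9,0,0,-1]
    - [0,0,0,0.9,0,0,-1]

```text
time_s: 7.55
position: [0.5381, -0.1869, 0.0145]
tool_rot: [[0.997, -0.08, -0.0], [-0.08, -0.997, 0.0], [-0.0, -0.0, -1.0]]
ft_force: [-0.7, -0.5, 1.2]
grip_width: 0.0002
gripper_force: 0.6
```

Request:
move_arm:
  plan:
    - [0,0,0,0.1,0,0,-1]
    - [0,0,0,0.2,0,0,-1]
    - [0,0,0,0.2,0,0,-1]

```text
time_s: 7.85
position: [0.5388, -0.1869, 0.0145]
tool_rot: [[0.997, -0.08, -0.003], [-0.08, -0.997, 0.001], [-0.003, -0.0, -1.0]]
ft_force: [-7.5, -0.7, 5.3]
grip_width: -0.0003
gripper_force: 4.1
```

Request:
move_arm:
  plan:
    - [0,0,0,-2,0,0,-1]
    - [0,0,0,-2,0,-6,-1]
    - [0,0,0,-2,0,-6,-1]
    - [0,0,0,3.2,5,-6,-1]
    - [0,0,0,3.2,9.1,-6,-1]

```text
time_s: 8.35
position: [0.5655, -0.2716, 0.0754]
tool_rot: [[0.997, -0.076, 0.003], [-0.076, -0.997, -0.001], [0.003, 0.001, -1.0]]
ft_force: [0.0, -0.2, -0.2]
grip_width: 0.0006
gripper_force: 0.0
```

Request:
move_arm:
  plan:
    - [0,0,0,0,0,0,-1]
    - [0,0,0,0,0,4,-1]
    - [0,0,0,0,0,6,-1]
    - [0,0,0,0,0,6,-1]

```text
time_s: 8.75
position: [0.5617, -0.2707, 0.0115]
tool_rot: [[0.997, -0.08, -0.004], [-0.08, -0.997, 0.003], [-0.005, -0.003, -1.0]]
ft_force: [0.3, 1.2, 1.3]
grip_width: 0.0
gripper_force: 0.0
```

```bash
python3 g.py -27 -95 15; python3 d.py t5
```

```text
t 8.75 fence pos mm [ -31.121 -213.615   11.504] F(fence) [0.169 1.172 1.332] grip 3.621332960067165e-05 0.0
turn deg [-0.179  0.263  0.027]
shift cm [  0.416 -11.862  -0.314]
top 0.81 [367. 265.] fence [-0.199 -0.232]
top 0.66 [333. 198.] fence [-0.0259 -0.1287]
top 0.24 [420. 202.] fence [-0.0206 -0.3641]
top 0.73 [271. 212.] fence [-0.0737  0.0353]
scene 0.85 [308. 245.] fence [-0.0206 -0.124 ]
scene 0.82 [240. 263.] fence [-0.2327 -0.0903]
scene 0.61 [274. 291.] fence [-0.207  -0.2414]
scene 0.77 [262. 212.] fence [-0.0524  0.1008]
```

View pics/t5.png

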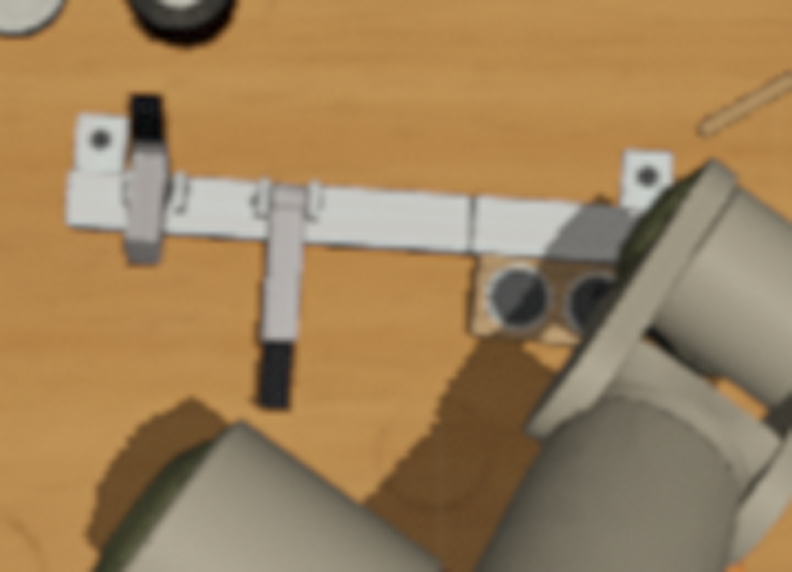

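The block now sits flush on the fence, its left end just at the strip at (473,290), and the finger is beyond its right end. I push it along.

Request:
move_arm:
  plan:
    - [0,0,0,0,-1.5,0,-1]
    - [0,0,0,0,-3,0,-1]
    - [0,0,0,0,-4.5,0,-1]
    - [0,0,0,0,-6.5,0,-1]
    - [0,0,0,0,-8.5,0,-1]

```text
time_s: 9.55
position: [0.5699, -0.1853, 0.0148]
tool_rot: [[0.997, -0.079, 0.0], [-0.079, -0.997, -0.0], [0.0, 0.0, -1.0]]
ft_force: [-0.1, -3.9, 2.7]
grip_width: 0.0
gripper_force: 1.6
```

Request:
move_arm:
  plan:
    - [0,0,0,0,-1,0,-1]
    - [0,0,0,0,-2,0,-1]
    - [0,0,0,0,-3,0,-1]
    - [0,0,0,0,-3.3,0,-1]
    - [0,0,0,0,-3.3,0,-1]

```text
time_s: 10.05
position: [0.5723, -0.1538, 0.0143]
tool_rot: [[0.997, -0.08, -0.0], [-0.08, -0.997, 0.001], [-0.001, -0.001, -1.0]]
ft_force: [0.3, -0.3, 0.2]
grip_width: 0.0001
gripper_force: 0.0
```

```bash
python3 g.py -27 -95 15; python3 d.py t6
```

```text
t 10.05 fence pos mm [-30.018 -96.192  14.338] F(fence) [ 0.284 -0.285  0.228] grip 6.0035796383480006e-05 0.0
turn deg [-0.031  0.031  0.047]
shift cm [ 0.302 -0.119 -0.066]
top 0.8 [369. 264.] fence [-0.1973 -0.2373]
top 0.58 [296. 196.] fence [-0.0268 -0.0297]
top 0.52 [143. 255.] fence [-0.2137  0.3729]
top 0.45 [317. 272.] fence [-0.228  -0.0983]
top 0.41 [416. 204.] fence [-0.0259 -0.3533]
top 0.77 [272. 213.] fence [-0.0776  0.0327]
top 0.26 [275. 174.] fence [0.0289 0.0309]
scene 0.97 [278. 291.] fence [-0.1994 -0.2476]
scene 0.94 [289. 231.] fence [-0.0338 -0.0355]
scene 0.81 [242. 264.] fence [-0.23   -0.0957]
scene 0.66 [264. 215.] fence [-0.0548  0.0821]
```

View pics/t6.png

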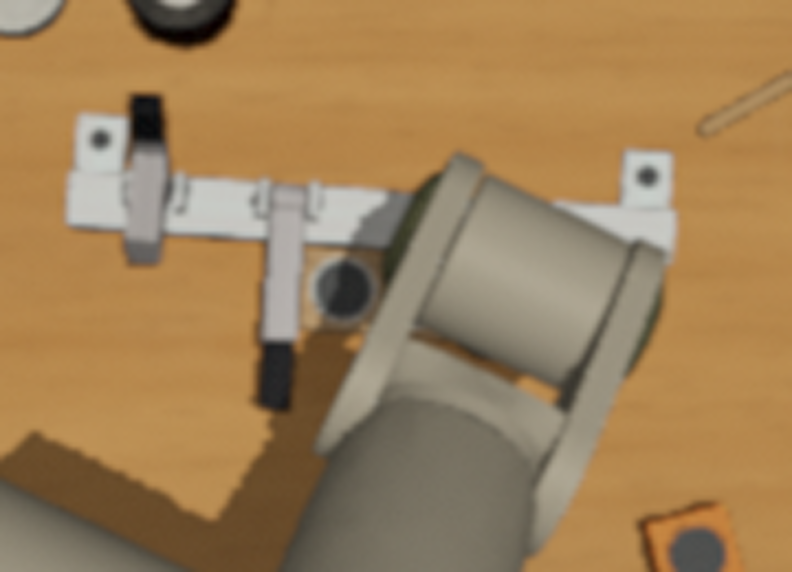

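The block is close to the stop, its left end at about (303,285). I now press in small steps.

Request:
move_arm:
  plan:
    - [0,0,0,0,-0.1,0,-1]
    - [0,0,0,0,-0.2,0,-1]
    - [0,0,0,0,-0.2,0,-1]

```text
time_s: 10.65
position: [0.5729, -0.1533, 0.0147]
tool_rot: [[0.997, -0.08, 0.001], [-0.08, -0.997, -0.002], [0.001, 0.002, -1.0]]
ft_force: [0.5, -5.5, -0.2]
grip_width: 0.0001
gripper_force: 2.7
```

Request:
move_arm:
  plan:
    - [0,0,0,0,-0.1,0,-1]
    - [0,0,0,0,-0.1,0,-1]

```text
time_s: 10.85
position: [0.5731, -0.1532, 0.0148]
tool_rot: [[0.997, -0.08, 0.001], [-0.08, -0.997, -0.003], [0.002, 0.003, -1.0]]
ft_force: [-0.2, -10.2, -0.7]
grip_width: 0.0001
gripper_force: 4.8
```

Request:
move_arm:
  plan:
    - [0,0,0,0,0,0,-1]
    - [0,0,0,0,0,0,-1]
    - [0,0,0,0,0,0,-1]
    - [0,0,0,0,1,0,-1]
    - [0,0,0,0,4,0,-1]

```text
time_s: 11.35
position: [0.5694, -0.1898, 0.0145]
tool_rot: [[0.997, -0.077, -0.001], [-0.077, -0.997, 0.001], [-0.001, -0.001, -1.0]]
ft_force: [-0.1, -1.0, 0.0]
grip_width: -0.0001
gripper_force: 0.0
```

Request:
move_arm:
  plan:
    - [0,0,0,0,0,-4,-1]
    - [0,0,0,0,0,-6.5,-1]
    - [0,0,0,-6,-5,-6.5,-1]
    - [0,0,0,-6,-9,-6.5,-1]
    - [0,0,0,-6,-9.8,-6.5,-1]

```text
time_s: 11.85
position: [0.5151, -0.0857, 0.0797]
tool_rot: [[0.997, -0.079, -0.002], [-0.079, -0.997, 0.002], [-0.002, -0.002, -1.0]]
ft_force: [1.1, -0.4, -0.0]
grip_width: 0.0003
gripper_force: 0.0
```

```bash
python3 g.py -85 -30 15; python3 d.py t7
```

```text
t 11.85 fence pos mm [-92.449 -32.967  79.663] F(fence) [ 1.149 -0.271 -0.007] grip 0.00030958317789187776 0.0
turn deg [-0.092  0.125  0.08 ]
shift cm [ 0.759 -0.285  6.465]
top 0.96 [368. 263.] fence [-0.1947 -0.2326]
top 0.81 [296. 196.] fence [-0.0266 -0.0297]
top 0.64 [314. 271.] fence [-0.2241 -0.0914]
top 0.3 [278. 175.] fence [0.0272 0.0245]
scene 0.91 [290. 228.] fence [-0.0202 -0.0207]
scene 0.61 [275. 292.] fence [-0.2071 -0.2464]
scene 0.58 [241. 265.] fence [-0.2342 -0.0982]
scene 0.48 [261. 212.] fence [-0.0546  0.1009]
```

View pics/t7.png

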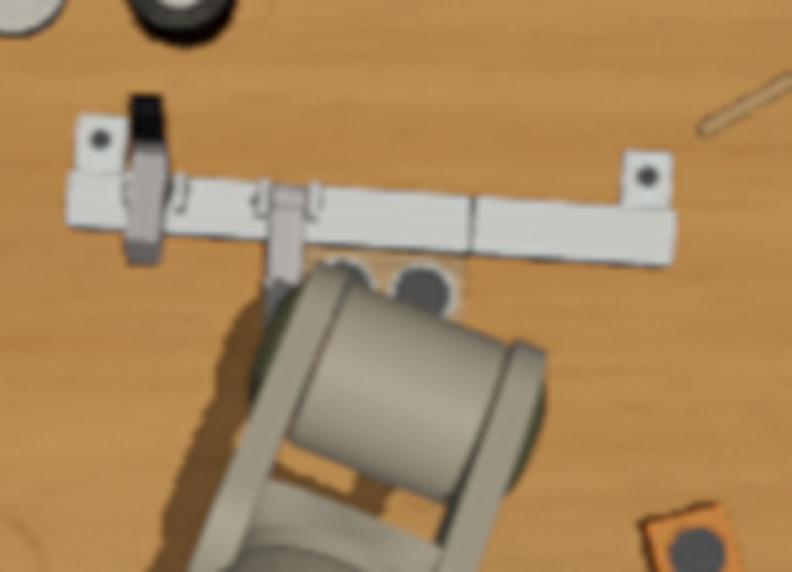

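The block lies along the fence with its right end at the strip, about (466,285). I give the front face a light press to make sure it is flush.

Request:
move_arm:
  plan:
    - [0,0,0,0,-0.3,4,-1]
    - [0,0,0,0,-0.3,6.3,-1]
    - [0,0,0,1,-0.3,6.3,-1]
    - [0,0,0,2,-0.3,6.3,-1]
    - [0,0,0,2.5,-0.3,6.3,-1]

```text
time_s: 12.65
position: [0.5449, -0.0886, 0.0178]
tool_rot: [[0.997, -0.08, 0.003], [-0.08, -0.997, -0.001], [0.003, 0.001, -1.0]]
ft_force: [-0.9, -0.1, 0.6]
grip_width: -0.0004
gripper_force: 0.0
```

```bash
python3 g.py -61 -30 15
```

```text
t 12.65 fence pos mm [-62.526 -33.472  17.832] F(fence) [-0.888 -0.139  0.645] grip -0.0003912132696253579 0.0
turn deg [ 0.058 -0.193  0.012]
shift cm [ 0.152 -0.347  0.283]
```

Request:
move_arm:
  plan:
    - [0,0,0,0.1,0,0,-1]
    - [0,0,0,0.2,0,0,-1]
    - [0,0,0,0.3,0,0,-1]
    - [0,0,0,0.3,0,0,-1]

```text
time_s: 13.05
position: [0.5456, -0.0879, 0.0168]
tool_rot: [[0.997, -0.08, 0.0], [-0.08, -0.997, -0.0], [0.0, 0.0, -1.0]]
ft_force: [-0.0, -0.3, -0.2]
grip_width: -0.0001
gripper_force: 0.0
```

Request:
move_arm:
  plan:
    - [0,0,0,0.1,0,0,-1]
    - [0,0,0,0.2,0,0,-1]
    - [0,0,0,0.2,0,0,-1]

```text
time_s: 13.35
position: [0.5474, -0.088, 0.0166]
tool_rot: [[0.997, -0.08, -0.0], [-0.08, -0.997, 0.0], [-0.0, -0.0, -1.0]]
ft_force: [-2.2, 0.7, 1.7]
grip_width: 0.0003
gripper_force: 1.3
```

Flush is confirmed at the fence. I back off, open, and go above the tab.

Request:
move_arm:
  plan:
    - [0,0,0,-3,0,0,-1]
    - [0,0,0,-3,0,-5,-1]
    - [0,0,0,-3,0,-9.5,0.1]
    - [0,0,0,-2.5,-5,-9.5,0.1]
    - [0,0,0,-2.5,-6.3,-9.5,0.1]

```text
time_s: 13.85
position: [0.5285, -0.0209, 0.1128]
tool_rot: [[0.997, -0.079, 0.003], [-0.079, -0.997, 0.0], [0.003, -0.0, -1.0]]
ft_force: [-0.5, 0.2, 0.8]
grip_width: 0.0431
gripper_force: 0.0
```

Request:
move_arm:
  plan:
    - [0,0,0,0,0,0,0.1]
    - [0,0,0,0,0,0,0.1]
    - [0,0,0,0,0,0,0.1]

```text
time_s: 14.15
position: [0.5276, -0.0241, 0.111]
tool_rot: [[0.997, -0.081, -0.001], [-0.081, -0.997, 0.0], [-0.001, 0.0, -1.0]]
ft_force: [0.2, -0.0, 0.4]
grip_width: 0.0467
gripper_force: 0.0
```

```bash
python3 g.py -85 30 46; python3 d.py t8
```

```text
t 14.15 fence pos mm [-84.976  29.445 110.992] F(fence) [0.22  0.005 0.445] grip 0.046746831848707135 0.0
turn deg [ 0.001  0.05  -0.013]
shift cm [ 0.003 -0.056  6.499]
top 0.93 [295. 194.] fence [-0.0222 -0.0259]
top 0.92 [316. 274.] fence [-0.2332 -0.0957]
top 0.69 [368. 267.] fence [-0.2045 -0.2348]
scene 0.59 [239. 261.] fence [-0.2307 -0.0795]
scene 0.55 [275. 295.] fence [-0.2138 -0.2539]
scene 0.61 [263. 214.] fence [-0.053   0.0904]
```

Request:
move_arm:
  plan:
    - [0,0,0,0,-0.05,4,0.1]
    - [0,0,0,0,-0.05,6.6,0.1]
    - [0,0,0,0,-0.05,6.6,0.1]
  squeeze: 25

```text
time_s: 14.75
position: [0.526, -0.0225, 0.0429]
tool_rot: [[0.997, -0.08, -0.006], [-0.08, -0.997, 0.002], [-0.006, -0.001, -1.0]]
ft_force: [-0.1, -0.3, 0.1]
grip_width: 0.0468
gripper_force: 0.0
```

Request:
move_arm:
  plan:
    - [0,0,0,0,0,0,-1]
    - [0,0,0,0,0,0,-1]
    - [0,0,0,0,0,0,-1]
    - [0,0,0,0,0,0,-1]

```text
time_s: 15.15
position: [0.5283, -0.0253, 0.0471]
tool_rot: [[0.997, -0.08, 0.002], [-0.08, -0.997, -0.005], [0.002, 0.004, -1.0]]
ft_force: [-2.3, -14.9, -0.1]
grip_width: 0.0194
gripper_force: 30.4
```

```bash
python3 g.py -80 30 66
```

```text
t 15.15 fence pos mm [-84.189  28.35   47.124] F(fence) [ -1.121 -15.031  -0.129] grip 0.0194011839035404 30.37850020453334
turn deg [ 0.254 -0.132  0.044]
shift cm [ 0.423 -0.156 -1.887]
```

Request:
move_arm:
  plan:
    - [0,0,0,0.05,0.2,-1.1,-1]
    - [0,0,0,0.3,0.2,-2.6,-1]
    - [0,0,0,0.8,0.2,-4.0,-1]
    - [0,0,0,1.3,0.2,-5.1,-1]
    - [0,0,0,1.3,0.2,-5.1,-1]

```text
time_s: 15.65
position: [0.5414, -0.0266, 0.0988]
tool_rot: [[0.997, -0.08, 0.003], [-0.08, -0.997, -0.002], [0.003, 0.002, -1.0]]
ft_force: [-3.0, -4.7, 2.5]
grip_width: 0.0195
gripper_force: 30.9
```

```bash
python3 g.py -72 30 98; python3 d.py t9
```

```text
t 15.65 fence pos mm [-71.028  28.09   98.833] F(fence) [-2.601 -4.894  2.452] grip 0.019489897815808722 30.92579087242484
turn deg [ 0.105 -0.197  0.035]
shift cm [-0.097 -0.191  0.083]
top 0.79 [294. 195.] fence [-0.023  -0.0224]
top 0.74 [368. 263.] fence [-0.1945 -0.235 ]
top 0.56 [313. 273.] fence [-0.2299 -0.0888]
scene 0.76 [273. 292.] fence [-0.2125 -0.2448]
scene 0.65 [240. 262.] fence [-0.2283 -0.0837]
scene 0.6 [292. 230.] fence [-0.0216 -0.0353]
scene 0.6 [264. 196.] fence [-0.0014  0.18  ]
```

View pics/t9.png

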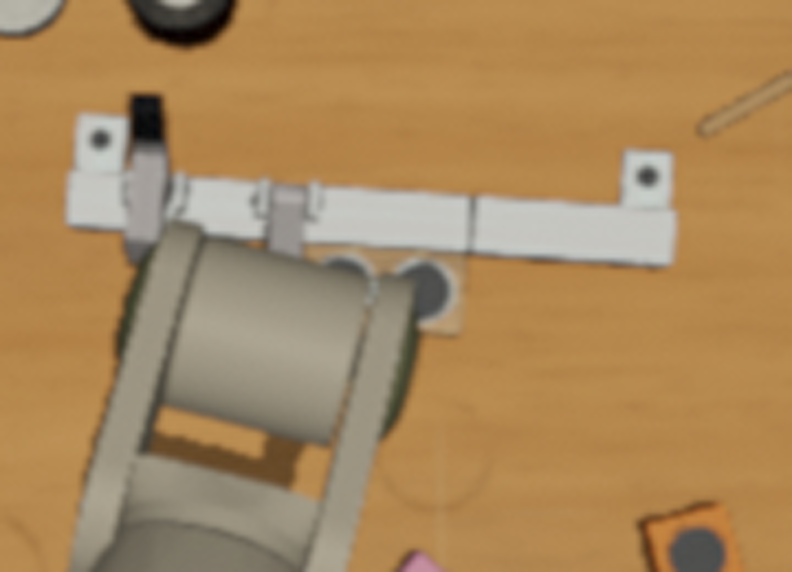

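The stop is half up and the block is unmoved, its right end at the strip at (463,290). I continue the arc.

Request:
move_arm:
  plan:
    - [0,0,0,1.6,0.1,-2.2,-1]
    - [0,0,0,3.6,0.1,-3.9,-1]
    - [0,0,0,6.0,0.1,-5.0,-1]
    - [0,0,0,8.6,0.1,-5.5,-1]
    - [0,0,0,8.6,0.1,-5.5,-1]

```text
time_s: 16.45
position: [0.6282, -0.0337, 0.1534]
tool_rot: [[0.997, -0.079, 0.004], [-0.079, -0.997, -0.001], [0.004, 0.0, -1.0]]
ft_force: [0.5, -0.8, 8.8]
grip_width: 0.0193
gripper_force: 35.5
```

```bash
python3 g.py 42 28 148
```

```text
t 16.45 fence pos mm [ 16.099  27.948 153.367] F(fence) [ 0.554 -0.795  8.801] grip 0.019326804800765453 35.53239941596985
turn deg [ 0.011 -0.246  0.053]
shift cm [ 2.588 -0.003  0.548]
```

Request:
move_arm:
  plan:
    - [0,0,0,1.1,0,0,-1]
    - [0,0,0,2.1,0,0.1,-1]
    - [0,0,0,3.0,0,0.3,-1]
    - [0,0,0,3.7,0,0.45,-1]
    - [0,0,0,3.7,0,0.45,-1]

```text
time_s: 16.95
position: [0.6637, -0.0366, 0.1489]
tool_rot: [[0.997, -0.08, 0.004], [-0.08, -0.997, -0.001], [0.004, 0.0, -1.0]]
ft_force: [-0.5, -0.9, 8.5]
grip_width: 0.0194
gripper_force: 36.3
```

Request:
move_arm:
  plan:
    - [0,0,0,0,0,0,-0.2]
    - [0,0,0,0,0,0,0]
    - [0,0,0,0,0,0,0]
    - [0,0,0,0,0,-4,0]
    - [0,0,0,0,0,-8,0]

```text
time_s: 17.45
position: [0.6625, -0.0364, 0.2269]
tool_rot: [[0.997, -0.08, -0.003], [-0.08, -0.997, 0.001], [-0.003, -0.001, -1.0]]
ft_force: [-0.2, -1.3, 1.5]
grip_width: 0.0427
gripper_force: 0.0
```

Request:
move_arm:
  plan:
    - [0,0,0,0,5,0,0]
    - [0,0,0,-4,10,0,0]
    - [0,0,0,-8,15,0,0]
    - [0,0,0,-12,20,0,0]
    - [0,0,0,-16,24,0,0]

```text
time_s: 17.95
position: [0.5183, -0.231, 0.2268]
tool_rot: [[0.997, -0.08, 0.0], [-0.08, -0.997, -0.0], [0.0, 0.0, -1.0]]
ft_force: [0.0, -1.0, 0.1]
grip_width: 0.0426
gripper_force: 0.0
```

```bash
python3 g.py; python3 d.py t10; python3 - <<'E'
from h import *
F=np.load("fence.npz");p=env.get_image("top")
for a in(1.4,1.6,1.8,2.0):
    w=F["O"]+F["R"]@[.022-.107*np.cos(a),.03]; print(a,(proj(p,[*w,.064+.107*np.sin(a)])[0]-[210,130]+.5)*4.4)
E
```

```text
t 17.95 fence pos mm [ -77.626 -177.529  226.838] F(fence) [ 0.116 -0.979  0.13 ] grip 0.04264681617727348 0.0
turn deg [ 0.    -0.01   0.042]
top 0.78 [314. 275.] fence [-0.2348 -0.0923]
top 0.6 [293. 195.] fence [-0.0249 -0.0212]
top 0.5 [369. 264.] fence [-0.196  -0.2361]
top 0.82 [273. 161.] fence [0.0647 0.0384]
scene 0.87 [276. 290.] fence [-0.2037 -0.2412]
scene 0.86 [292. 230.] fence [-0.0221 -0.0374]
scene 0.72 [296. 171.] fence [0.1812 0.2623]
scene 0.66 [243. 264.] fence [-0.2276 -0.0961]
scene 0.47 [296. 171.] fence [0.1832 0.2654]
1.4 [285.6892279 215.5972532]
1.6 [288.24355787 176.93268679]
1.8 [290.84582034 139.4025501 ]
2.0 [293.36804373 104.8362678 ]
```

View pics/t10.png

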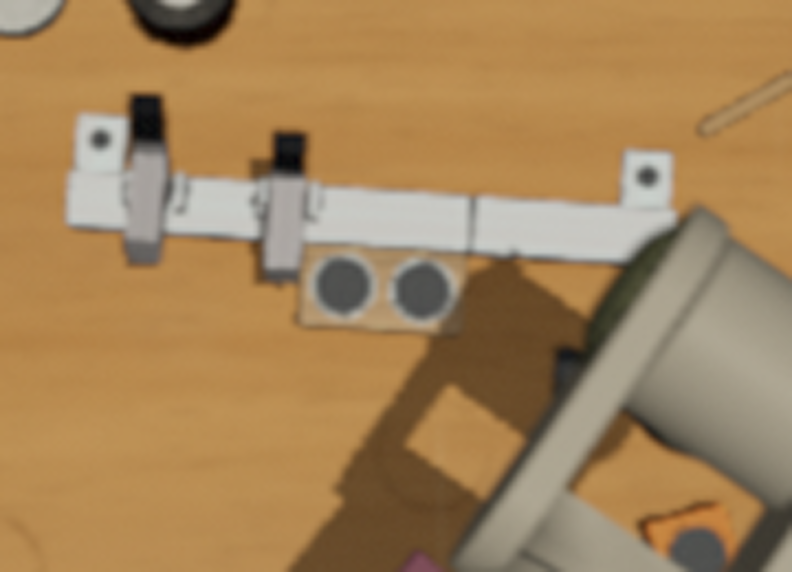

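The near stop is up, its tab at (290,150), about 1.75 rad. The far stop is up too, and the block looks flush at (382,290). I check the block's corners against the gauged place.

```bash
python3 - <<'E'
from h import *
np.set_printoptions(precision=4,suppress=True)
F=np.load("fence.npz");O,R=F["O"],F["R"];p=env.get_image("top")
im=cv2.cvtColor(p["color"],cv2.COLOR_RGB2HSV)
img=cv2.resize(p["color"][180:210,270:325,::-1],None,fx=14,fy=14,interpolation=2)
def q(x,y,z=.036):
    w=O+R@[x,y];return (proj(p,[*w,z])[0]-[270,180]+.5)*14-.5
c=[q(x,y) for x,y in((-.05,.02),(-.05,-.08),(0,-.08),(0,.02))]
cv2.polylines(img,[np.int32(np.round(c))],True,(0,255,0),1)
cv2.imwrite("pics/t11.png",img)
E
```

```text
(no output)
```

View pics/t11.png

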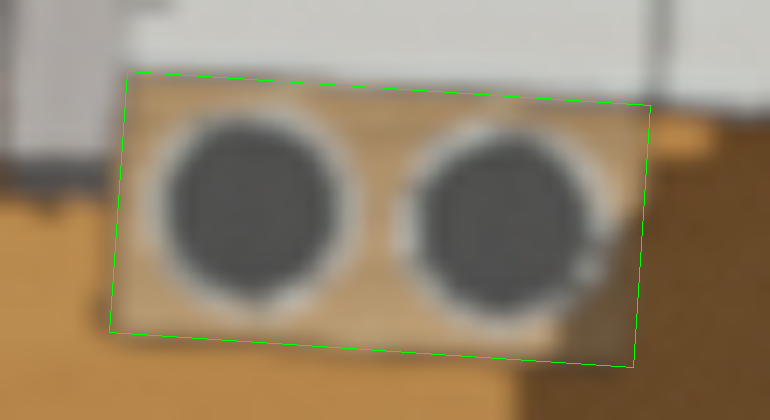

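The green outline of the gauged place coincides with the block's top to within about 1 mm. I hand the job in.

```bash
python3 -c "
from rig import env
print(env.close_job())"
```

```text
the job is handed in; nothing more can be done
None
```

The short block was gauged against the near stop with about 10 N and lies flush, within about 1 mm of its place in the last picture; both stops are up and the job is handed in, though no verdict came back.

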